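# Refit the lane stop on the tin rack and load a tin

## Robot

A 6-joint arm with a two-finger parallel gripper is mounted at the origin on a cart in front of the work surface, level with it; the furniture and walls round the work are solid. World frame = base frame: x ahead of the robot, y to its left, z up, the work surface at z = 0. Lengths are in m, angles in degrees, forces in N, time in s.
With the tool pointing down it reaches from about 0.375 to 0.9 m from the base axis. Payload 3.1 kg.
Tool frame: the origin (TCP) lies on the centre line of the jaws, within the pads' length; the fingertips stand 22 mm ahead of it and the grasp point (between the pads) lies 3 mm ahead of it; z points along the fingers, y is the line along which they close (so a half turn about z gives the same grasp; the last joint's range is limited). The gripper opens to 87 mm and grips with 3 to 60 N. Pads are 19 mm wide; open, the fingers measure 117 mm over their backs; the gripper's body (75 mm by 190 mm) begins 51 mm behind the grasp point.
Start: joints at [-86.774, 30.224, 82.088, -0, 67.689, -10.227], TCP at [0.145, -0.608, 0.245] pointing down, gripper open.
Joint ranges: [-176.69, 176.69], [-43.24, 126.21], [12.49, 139.97], [-82, 262], [0, 151.66], [-163.58, 163.58]. Speed limits (degrees/s): [159.86, 159.86, 180, 180, 180, 180].

## Interface

Orientations are given as a 3x3 rotation matrix whose columns are the frame's x, y, z axes.
In Python, from rig import * gives the robot as it stands.
- The arm moves only by the shell command python3 -m jog 'ROWS'. ROWS is text: rows parted by semicolons, each of 7 numbers parted by spaces: the shift along the tool's x, y, z in mm, then the turn, a rotation vector about the tool's x, y, z in rad, then the finger opening in mm, from 0 to 87. In form: tx ty tz ax ay az fingers; .... A call has 1 to 12 rows; each row shifts and turns the commanded pose from where the row before left it, along the tool's axes as they then stand; what a row does not reach is not made up. A row lasts 1/8 s, in which the tool goes at most 62.5 mm and 10.7 degrees, less where a joint would pass 70% of its speed; a pose out of reach is approached as far as the arm can. A call with a gripper value outside its range is refused whole. The fingers move at their own pace and stop on an object; the grip force is fixed at half the most. Time passes only in rows, so rows that do not move let the fingers close. It gives the time, the measured TCP pose, the force, the opening and the grip force at its end, in the units of the state.
- read_state(): the state, without advancing time (a new reading comes with each control period).
- capture(name): name is "side" or "top" or "wrist"; returns a dict with "color" (420x560x3 uint8, red, green, blue), "camera_matrix" (3x3 intrinsics, pixels), "R" (3x3) and "t" (3): a world point X has camera coordinates R X + t. Camera axes: x right, y down, z forward; pixel columns grow to the right and rows downward; lengths in m; the calibration is good to about 2 mm. A picture is of the moment at which its call begins. There is no depth.
- hand_in(): hands the job in; it is judged then, once.
Trained networks look in the newest picture that a camera, given by its name, has taken for a name from the list of things; names that differ only in an ending like _2 or _b are one class to them, and where a whole thing is asked for, a point or a joint stands for the part that bears it (a point fixed in the world has none). Each returns a list of dicts, best first, with "conf" (0 to 1); they miss things now and then, are a little off and sometimes report something else, mostly with a low value. They report only what shows in the picture. A call takes as long as a camera call. They do not tell look-alikes from the thing itself.
- find_in(camera, target): "at" ([x, y, z] in m, in world coordinates, good to about 4 mm: the middle of the surface that is visible of it).
- trace(camera, target): "pixels" (420x560 bool, what is visible of it).
- place_of(camera, target): "at" ([x, y, z] in m, in world coordinates, good to about 4 mm: a listed point, or the origin of a listed thing).
The state is a dict: "time_s": time; "joint_positions": joint angles; "qvel": joint speeds; "tau": joint torques, N m; "position": TCP position; "tcp_rot": TCP orientation; "force": force on the tool from outside, world axes, zero at the start; "moment": the same for the moment, N m; "opening": opening from 0.0 (shut) to 1.0 (fully open); "grasp_force": force on a finger pad.
Only numpy, scipy, OpenCV 4.12 (cv2) and the standard library are available. Lean on these libraries where they do the work, as an engineer would, in place of code of your own. Each camera call takes 0.05 s, during which the arm holds its last target. There are 200 camera calls.

## Task

The near lane of the sloped tin rack was cleaned: slide the open claw of the loose white lane stop back onto that lane's inner front rod until it is fully home, with its tongue lying on both front rods like the stop in the other lane, and let go. Then set the tin from the worktop square on the runners in the upper half of that lane, without dropping it, and release it so that it slides down to stand against the stop. Leave the stocked lane and the other things alone.

Things in the scene. Friction and masses are not known exactly. Their poses are not given: they have to be found in the camera images.
- lane: Deck of the fixed wire rack, sloped 25 deg. Origin: on the axis of the inner front rod, mid of the empty near lane, 48 mm above the worktop. x uphill along the lane, y along the rods, z square to the slope. In it (mm): inner rod along y at x=z=0, outer rod at x=-45, z=0, both 10 thick; next cross rod (8) at x=75; open space between, where the claw goes down.
- load_point (a point): Point on the upper half of the near lane at lane x=165, y=0, z=11 mm, level with the runner tops; a good place for the tin's bottom centre. Two slippery white runners, 5 mm wide, run along x from -49 to 219 at y=+20 and -20, tops at z=11. Wire side guides, 5 thick, at y=+38 and -38, tops at z=27.5. A tin let go on the runners slides down by itself; only a stop holds it.
- stocked_rod (a point): The same rod point in the stocked lane, 76 mm from the near lane's along +y of the lane. That lane's fitted stop and two tins reach from lane x=-52 to 126 mm, the tin tops to z=83 mm; its upper end is free.
- stop: The loose lane stop, white plastic, 80 g, standing upright on the worktop on its underside; origin on the underside. Own frame (mm): fence (upright plate) x 0 to 10, y -28 to 28, z 24 to 68; flat tongue x -52 to 10, y -14 to 14, z 16.5 to 21.5. Fully home its axes lie along the lane's and its origin at lane x=0, y=0, z=-11.5: tongue resting on both front rods.
- claw (a point): Where the rod's axis lies in the claw of the loose stop when home: stop x=0, y=0, z=11.5 mm. The claw is an open C below the tongue, gap to the stop's -x (downhill), 12.5 mm high: tongue on top, back at x 5.2 to 10, lower jaw x -8 to 10, z 0 to 4. A nose hangs at x -38 to -34 down to z 0. Let down 20 mm uphill of home, claw and nose clear the rods; then slide downhill till it meets the rod.
- fence (a point): Grip point of the loose stop: middle of its fence, stop x=5, y=0, z=52 mm; the fence is 10 mm thick along the stop's x there, 56 mm wide along y, and ends 16 mm higher.
- tin: The tin to load: small food tin, paper label, diameter 57 mm, height 72 mm, about 200 g, standing upright on the worktop. Origin at the centre of its bottom, z up its axis. Against the fitted stop its origin is at about x 39, y 0, z 11 mm in the lane frame.
- stop_fitted: The same kind of stop, already home in the stocked lane; same origin and axes. Not to be moved.
- tin_front: Lower tin of the stocked lane, same size, origin at the centre of its bottom. Not to be moved.
- tin_back: Upper tin of the stocked lane, same size, origin at the centre of its bottom. Not to be moved.
- salt_shaker: Bystander: white salt shaker with grey cap, diameter 44 mm, height 90 mm, origin at the centre of its underside.
- spice_jar: Bystander: glass spice jar with green cap, diameter 46 mm, height 106 mm, origin at the centre of its underside.
- mug: Bystander: yellow and blue mug at the back, 78 mm across, 114 mm over the handle, 92 mm high, origin on its underside.
Mind the look-alikes: they are no part of the job. What is shaped like the tin but turquoise is not meant. Leave any turquoise look-alike of the stop alone.

How it is judged (in metres and radians):
On the way, in this order (a step that is already met when the one before it is completed fails the run):
1. the stop is fully home on its rod in the empty lane and the fingers have let go of it (x of stop in the frame of lane between -0.005 and 0.004 m and y of stop in the frame of lane between -0.01 and 0.01 m and z of stop in the frame of lane between -0.0145 and -0.0085 m and angle between the z axis of stop and the z axis of lane, either way round below 0.1 rad and angle between the x axis of stop and the x axis of lane, either way round below 0.12 rad and contact force between the fingers and stop below 0.1 N), for 0.2 s.
2. the tin is set, held by the fingers, on the runners in the upper half of the lane (within 9 mm of them) (x of tin in the frame of lane between 0.09 and 0.225 m and y of tin in the frame of lane between -0.015 and 0.015 m and z of tin in the frame of lane between 0.006 and 0.02 m and contact force between the fingers and tin above 0.5 N).
3. the released tin has come down against the stop (x of tin in the frame of lane between 0.03 and 0.046 m and contact force between the fingers and tin below 0.1 N), for 0.2 s.
At the end, for the whole second after the job is handed in: Stop home on the rod of the near lane (within 5 mm along the lane, 3 mm in height, 0.1 rad of the slope); tin standing square on the runners (within 0.12 rad) against the stop, its origin 30 to 46 mm uphill of the rod and within 12 mm of the lane's middle; both at rest and released (x of stop in the frame of lane between -0.005 and 0.004 m and y of stop in the frame of lane between -0.01 and 0.01 m and z of stop in the frame of lane between -0.0145 and -0.0085 m and angle between the z axis of stop and the z axis of lane, either way round below 0.1 rad and angle between the x axis of stop and the x axis of lane, either way round below 0.12 rad and x of tin in the frame of lane between 0.03 and 0.046 m and y of tin in the frame of lane between -0.012 and 0.012 m and z of tin in the frame of lane between 0.006 and 0.016 m and angle between the z axis of tin and the z axis of lane, either way round below 0.12 rad and linear speed of each of tin, stop below 0.02 m/s); the robot touches nothing.
It fails at once if the stocked lane is disturbed: its stop or a tin moves more than 15 mm (distance of any of stop_fitted, tin_front, tin_back from where it was at the start of the episode above 0.015 m).
It fails at once if the salt shaker, spice jar or mug is shifted more than 30 mm (distance of any of salt_shaker, spice_jar, mug from where it was at the start of the episode above 0.03 m).
It also fails if it takes over 58 s, if anything falls off the work surface, if the arm or the gripper's body presses on something with over 40 N, if the wrist force passes 120 N, or if a joint passes its speed limit or range.

## Working session

There is one attempt and no reset: what is moved stays moved. The work goes in short steps, Python scripts to look and compute and a shell command to move; the robot and the scene stay as the last step left them, time stands still between calls to the robot, and variables do not carry over. Pictures are saved under pics/ and viewed, at most 10 in all, crops included, and the job is handed in when it is done.

```bash
mkdir -p pics; ls; cat > h.py <<'E'
from rig import *
import numpy as np, cv2
def save(c,n):
    im=capture(c); cv2.imwrite(f'pics/{n}.png',im['color'][:,:,::-1]); return im
def proj(im,X):
    p=im['R']@np.array(X)+im['t']; q=im['camera_matrix']@p; return (q[:2]/q[2]).round(1)
E
python3 - <<'E'
from h import *
np.set_printoptions(precision=4,suppress=True)
ims={}
for c in ['side','top']:
    im=save(c,c+'0'); ims[c]=im
    print(c,'campos',-im['R'].T@im['t'])
    for t in ['lane','load_point','stocked_rod','stop','claw','fence','tin','stop_fitted','tin_front','tin_back','salt_shaker','spice_jar','mug']:
        for d in place_of(c,t)[:4]:
            print(t,np.array(d['at']),round(d['conf'],2),proj(im,d['at']))
a=np.hstack([cv2.imread(f'pics/{c}0.png') for c in ['side','top']])
cv2.imwrite('pics/both0.png',cv2.resize(a,(800,300),interpolation=cv2.INTER_AREA))
E
```

```text
pics
side campos [0.3135 1.2005 0.5555]
lane [ 0.583  -0.0477  0.0485] 0.6 [282.6 202.5]
load_point [ 0.5464 -0.1836  0.1282] 0.74 [301.3 167.5]
load_point [0.6437 0.2102 0.0007] 0.35 [241.7 250.5]
stocked_rod [ 0.6533 -0.0579  0.0494] 0.93 [262.5 199.5]
stop [0.3875 0.1123 0.0017] 0.75 [337.8 243.1]
stop [ 0.4954  0.175  -0.002 ] 0.66 [296.7 250.7]
claw [0.4941 0.1785 0.011 ] 0.91 [297.  247.2]
claw [0.3858 0.1118 0.0112] 0.66 [338.6 240.1]
fence [0.4931 0.1724 0.0513] 0.76 [297.9 233.1]
fence [ 0.6524 -0.0584  0.0481] 0.73 [262.8 199.8]
fence [0.3851 0.1056 0.0527] 0.65 [339.7 226. ]
tin [ 0.3637  0.4699 -0.002 ] 0.8 [333.2 322.2]
tin [ 0.4701  0.3895 -0.0014] 0.73 [290.7 294.6]
stop_fitted [ 0.6512 -0.0654  0.0401] 0.63 [263.7 201.4]
tin_front [ 0.6487 -0.0914  0.0738] 0.68 [266.2 189.2]
tin_back [ 0.638  -0.1384  0.0983] 0.86 [272.4 178.1]
tin_back [ 0.6539 -0.0574  0.0487] 0.65 [262.2 199.7]
tin_back [0.575  0.373  0.0018] 0.64 [249.  284.5]
tin_back [0.4929 0.1729 0.0522] 0.52 [297.9 232.9]
salt_shaker [0.6447 0.2074 0.0002] 0.74 [241.6 250.2]
spice_jar [0.5759 0.3742 0.001 ] 0
[... 483 characters left out ...]
] 0.58 [272.7 232. ]
fence [0.4929 0.1759 0.0552] 0.79 [273.  232.3]
fence [0.3798 0.1072 0.0537] 0.69 [299.3 276.9]
fence [0.4921 0.1755 0.0117] 0.5 [273.4 232.6]
tin [ 0.3647  0.4694 -0.0016] 0.75 [162.4 279.3]
tin [ 0.4727  0.3974 -0.0055] 0.68 [190.7 238.9]
stop_fitted [ 0.6529 -0.0633  0.0379] 0.55 [365.3 172.1]
stop_fitted [0.4931 0.173  0.0544] 0.15 [274.1 232.2]
tin_front [ 0.6504 -0.0926  0.0748] 0.94 [379.2 171.5]
tin_back [ 0.638  -0.1381  0.0972] 0.62 [399.  175.6]
tin_back [ 0.6566 -0.0618  0.0465] 0.27 [365.3 170.3]
salt_shaker [ 0.6446  0.2079 -0.0013] 0.71 [262.2 175.8]
spice_jar [ 0.5472 -0.186   0.128 ] 0.65 [421.7 211.5]
spice_jar [ 0.5721  0.3714 -0.0025] 0.59 [201. 202.]
```

```bash
python3 - <<'E'
import cv2
a=cv2.imread('pics/top0.png')[150:350,130:470]
cv2.imwrite('pics/topc.png',cv2.resize(a,None,fx=2.35,fy=2.35,interpolation=cv2.INTER_CUBIC))
a=cv2.imread('pics/side0.png')[130:350,190:390]
cv2.imwrite('pics/sidec.png',cv2.resize(a,None,fx=2.7,fy=2.7,interpolation=cv2.INTER_CUBIC))
E
```

```text
(no output)
```

View pics/topc.png

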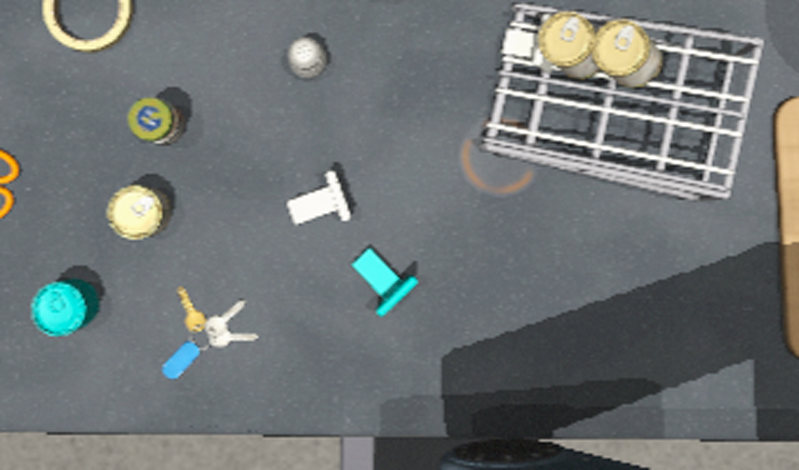

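View pics/sidec.png

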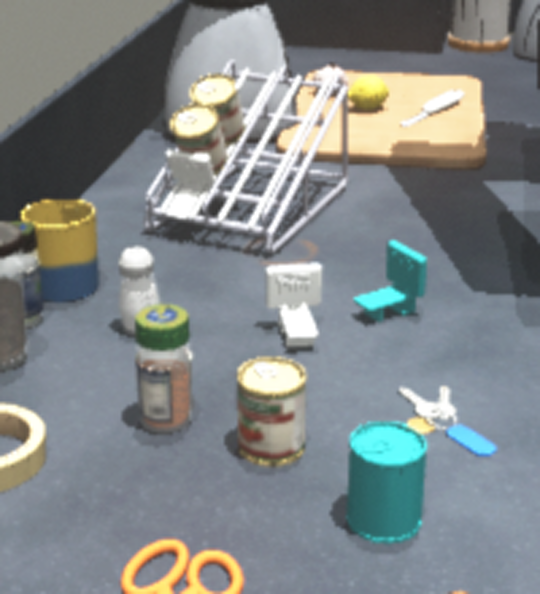

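The top crop shows the white stop at about full-frame (272,233) px with its tongue pointing left, and the white tin at (190,239). The turquoise look-alikes are at (297,272) and (156,281). The rack is at upper right with its near lane empty. The side crop agrees with this. Next I'll fit the poses.

```bash
cat > fit.py <<'E'
from h import *
from scipy.optimize import minimize
c25,s25=np.cos(np.radians(25)),np.sin(np.radians(25))
def laneR(yaw): # lane x horizontal heading yaw
    h=np.array([np.cos(yaw),np.sin(yaw),0]); z=np.array([0,0,1.])
    X=h*c25+z*s25; Z=-h*s25+z*c25; return np.c_[X,np.cross(Z,X),Z]
def P(im,X):
    p=X@im['R'].T+im['t']; q=p@im['camera_matrix'].T; return q[:,:2]/q[:,2:]
L=[]
for y in(-.02,.02): L.append(((-.049,y,.0085),(.219,y,.0085)))
for y in(-.038,.038): L.append(((-.049,y,.025),(.2,y,.025)))
for x in(0,-.045,.075): L.append(((x,-.038,0),(x,.038,0)))
LP=np.vstack([np.linspace(a,b,60) for a,b in L])
def lanescore(p,ims):
    W=LP@laneR(p[2]).T+[p[0],p[1],.048]; s=0
    for im in ims:
        g=cv2.GaussianBlur(im['color'].min(2).astype(np.float32),(0,0),.7); q=P(im,W).astype(np.float32)
        s+=cv2.remap(g,q[:,:1],q[:,1:],cv2.INTER_LINEAR).mean()
    return -s
def box(x,y,z): return np.array([(a,b,c) for a in x for b in y for c in z])/1e3
SB=[box((0,10),(-28,28),(24,68)),box((-52,10),(-14,14),(16.5,21.5)),box((-8,10),(-14,14),(0,4)),box((5.2,10),(-14,14),(0,24)),box((-38,-34),(-14,14),(0,18))]
def stopmask(im,p,Rm=None,z=0,k=4):
    m=np.zeros((420*k,560*k),np.uint8); c,s=np.cos(p[2]),np.sin(p[2])
    Rm=np.array([[c,-s,0],[s,c,0],[0,0,1]]) if Rm is None else Rm
    for b in SB:
        q=(P(im,b@Rm.T+[p[0],p[1],z])+.5)*k
        cv2.fillConvexPoly(m,cv2.convexHull(q.round().astype(np.int32)),255)
    return cv2.resize(m,(560,420),interpolation=cv2.INTER_AREA)/255.
def stopcost(p,data):
    return sum(np.abs(cv2.GaussianBlur(stopmask(im,p),(0,0),1)-t).sum()/t.sum() for im,t in data)
def nm(f,x0,a):
    best=None
    for d in (1,-1):
        s=np.vstack([x0]+[np.array(x0)+d*np.diag([.008,.008,.12])[i] for i in range(3)])
        r=minimize(f,x0,args=(a,),method='Nelder-Mead',options=dict(initial_simplex=s,xatol=1e-5,fatol=1e-5))
        if best is None or r.fun<best.fun: best=r
    return best.x,best.fun
E
python3 - <<'E'
from fit import *
np.set_printoptions(precision=4,suppress=True)
ims=[]
data=[]
for c in ['side','top']:
    im=capture(c); ims.append(im)
    for d in trace(c,'stop'):
        m=d['pixels']; q=proj(im,[.493,.177,.03]); cy,cx=np.argwhere(m).mean(0)
        if np.hypot(cx-q[0],cy-q[1])<10: data.append((im,cv2.GaussianBlur(m.astype(np.float64),(0,0),1))); print(c,m.sum(),d['conf']); break
y0=np.arctan2(-.143,-.037)
for s in ([0],[1],[0,1]): print('lane',s,*nm(lanescore,[.584,-.042,y0],[ims[i] for i in s]))
if data:
  for s in [data[:1],data[1:],data]:
    if s: print('stop',len(s),*nm(stopcost,[.493,.177,-1.32],s))
for c,im in zip(['side','top'],ims):
    for d in trace(c,'tin'): print('tin',c,d['pixels'].sum(),d['conf'],np.argwhere(d['pixels']).mean(0))
    for d in find_in(c,'tin'): print(d['at'],d['conf'])
s=read_state(); print(s['position'],np.array(s['tcp_rot']),s['opening'])
E
```

```text
side 470 0.94
top 341 0.77
lane [0] [ 0.5818 -0.0472 -1.7897] -220.12387084960938
lane [1] [ 0.5811 -0.0423 -1.7907] -194.10914611816406
lane [0, 1] [ 0.5812 -0.0428 -1.791 ] -411.39727783203125
stop 1 [ 0.4911  0.1795 -1.2403] 0.08989115567529897
stop 1 [ 0.489   0.1775 -1.2344] 0.16832388520111716
stop 2 [ 0.4911  0.1784 -1.2183] 0.2619521415933182
tin side 916 0.93 [281.4465 289.9181]
tin side 1087 0.75 [308.0488 332.4784]
[0.3627, 0.4869, 0.0503] 0.97
[0.4665, 0.4106, 0.0491] 0.56
tin top 538 0.93 [280.2305 157.7305]
tin top 516 0.64 [239.5543 188.8508]
tin top 231 0.45 [174.4589 260.4589]
[0.4716, 0.3935, 0.0638] 0.89
[0.371, 0.4617, 0.0668] 0.63
[0.659, -0.033, 0.0458] 0.6
[0.5883, -0.1463, 0.1084] 0.41
[ 0.1454 -0.6078  0.2445] [[ 0.9726  0.2326  0.    ]
 [ 0.2326 -0.9726  0.    ]
 [ 0.     -0.     -1.    ]] 0.9977049839342816
```

```bash
cat > to.py <<'E'
from fit import *
from scipy.spatial.transform import Rotation as Ro
np.set_printoptions(precision=4,suppress=True)
def to(pos,R=None):
    s=read_state(); T=np.array(s['tcp_rot']); d=T.T@(np.array(pos)-s['position'])*1e3
    print('tool mm',d.round(1),'rotvec',(Ro.from_matrix(T.T@R).as_rotvec().round(3) if R is not None else ''),'t',s['time_s'],'F',np.round(s['force'],1))
def toolR(y,z): y=np.array(y)/np.linalg.norm(y); z=np.array(z)/np.linalg.norm(z); return np.c_[np.cross(y,z),y,z]
E
python3 -m jog '47.5 -34.6 0 0 0 0 45;47.5 -34.6 0 0 0 0 45;47.5 -34.6 0 0 0 0 45;47.5 -34.6 0 0 0 0 45;47.5 -34.6 0 0 0 0 45;47.5 -34.6 0 0 0 0 45;47.5 -34.6 0 0 0 0 45;47.5 -34.6 0 0 0 0 45'
python3 -m jog '17.5 -50 0 0 0 0 45;17.5 -50 0 0 0 0 45;17.5 -50 0 0 0 0 45;17.5 -50 0 0 0 0 45;17.5 -50 0 0 0 0 45;17.5 -50 0 0 0 0 45;17.5 -50 0 0 0 0 45;17.5 -50 0 0 0 0 45;0 0 30 0 0 -0.105 45;0 0 0 0 0 0 45'
python3 - <<'E'
from to import *
to([.4927,.1733,.055],toolR([np.cos(-1.23),np.sin(-1.23),0],[0,0,-1]))
im=save('wrist','w1')
print('campos',-im['R'].T@im['t'],im['R'][2])
for t in ['stop','fence','claw']:
    for d in place_of('wrist',t): print(t,d['at'],d['conf'],proj(im,d['at']))
for d in trace('wrist','stop'):
    m=d['pixels']; print(m.sum(),d['conf'],np.argwhere(m).mean(0))
    t=cv2.GaussianBlur(m.astype(float),(0,0),1); print(nm(stopcost,[.491,.178,-1.23],[(im,t)]))
E
```

```text
time_s: 2.8
position: [0.4519, -0.2488, 0.2449]
tcp_rot: [[0.973, 0.232, 0.001], [0.232, -0.973, -0.001], [0.001, 0.001, -1.0]]
force: [-0.5, -0.0, -0.4]
opening: 0.516
grasp_force: 0.0
time_s: 4.05
position: [0.4919, 0.1719, 0.213]
tcp_rot: [[0.943, 0.334, -0.005], [0.334, -0.943, -0.001], [-0.005, -0.001, -1.0]]
force: [0.2, -0.1, 0.0]
opening: 0.519
grasp_force: 0.0
tool mm [  2.   -0.9 158. ] rotvec [-0.001  0.005 -0.001] t 4.05 F [ 0.2 -0.1  0. ]
campos [0.5685 0.1984 0.3531] [-0.2818 -0.0996 -0.9543]
stop [0.3842, 0.1132, 0.0005] 0.96 [293.2 272.1]
stop [0.4924, 0.1795, 0.0019] 0.78 [272.4 179.6]
fence [0.4905, 0.175, 0.0523] 0.85 [274.9 193.4]
claw [0.4908, 0.1778, 0.0112] 0.73 [273.1 183.1]
claw [0.3872, 0.1095, 0.0074] 0.66 [296.9 273.7]
1021 0.79 [264.9863 290.1832]
(array([ 0.4111,  0.128 , -0.2409]), np.float64(1.0013722793737658))
1808 0.57 [188.5752 259.3009]
(array([ 0.4896,  0.1772, -1.2119]), np.float64(0.07647239458093726))
```

View pics/w1.png

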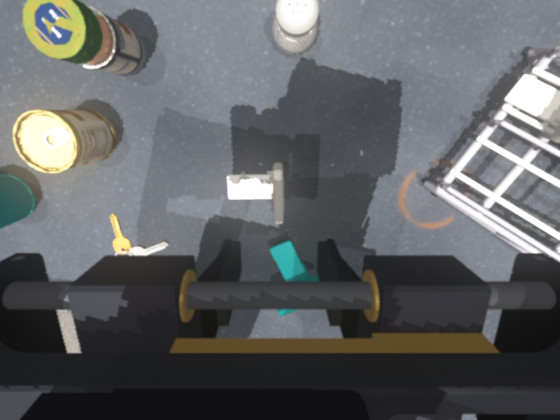

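```bash
python3 -m jog '0.5 -0.8 40 0 0.005 -0.013 45;0 0 40 0 0 0 45;0 0 40 0 0 0 45;0 0 38 0 0 0 45;0 0 0 0 0 0 45;0 0 0 0 0 0 0;0 0 0 0 0 0 0;0 0 0 0 0 0 0;0 0 0 0 0 0 0'
python3 -c "
from to import *
to([.4922,.1729,.055],toolR([np.cos(-1.217),np.sin(-1.217),0],[0,0,-1]));print(read_state()['opening']*87)"
```

```text
time_s: 5.42
position: [0.4949, 0.1726, 0.0574]
tcp_rot: [[0.938, 0.346, 0.006], [0.346, -0.938, 0.002], [0.007, 0.0, -1.0]]
force: [-0.4, 0.6, -0.4]
opening: 0.145
grasp_force: 0.3
tool mm [-2.4 -1.2  2.4] rotvec [ 0.    -0.007 -0.001] t 5.425 F [-0.4  0.6 -0.4]
12.629611183658152
```

```bash
python3 -m jog '0 0 0 0 0 0 0;0 0 0 0 0 0 0;0 0 0 0 0 0 0'
python3 -m jog '0 0 -10 0 0 0 0;0 0 -40 0 0 0 0;0 0 -50 0 0 0 0;0 0 -50 0 0 0 0;0 0 0 0 0 0 0'
python3 - <<'E'
from to import *
im=save('wrist','w2'); im2=save('side','s2')
s=read_state();T=np.array(s['tcp_rot']);print(s['position'],s['opening']*87)
data=[]
for c,i in (('wrist',im),('side',im2)):
  for d in trace(c,'stop'): print(c,d['pixels'].sum(),d['conf'],np.argwhere(d['pixels']).mean(0))
  for t in ['stop','fence']:
    for d in place_of(c,t): print(t,d['conf'],'tool frame mm',(T.T@(np.array(d['at'])-s['position'])*1e3).round(1))
for c in ['wrist']:
  for t in ['lane','load_point','stocked_rod']:
    for d in place_of(c,t): print(t,d['at'],d['conf'])
E
```

```text
time_s: 5.8
position: [0.4948, 0.1726, 0.0571]
tcp_rot: [[0.938, 0.346, 0.006], [0.346, -0.938, 0.002], [0.006, 0.0, -1.0]]
force: [-0.6, -0.5, 6.4]
opening: 0.107
grasp_force: 30.0
time_s: 6.42
position: [0.4963, 0.1727, 0.2107]
tcp_rot: [[0.938, 0.346, 0.014], [0.346, -0.938, 0.003], [0.014, 0.002, -1.0]]
force: [0.2, -0.7, -0.0]
opening: 0.115
grasp_force: 30.0
[0.4933 0.1722 0.2068] 9.852136534521968
wrist 3996 0.69 [252.3371 251.498 ]
wrist 5412 0.3 [167.6192 507.5447]
stop 0.85 tool frame mm [ 3.3 -4.4 54.3]
fence 0.59 tool frame mm [ 1.5 -3.2  2.1]
side 407 0.91 [234.5921 336.5823]
side 388 0.65 [189.9974 299.4871]
stop 0.67 tool frame mm [-121.9   23.2  202.2]
fence 0.77 tool frame mm [-122.5   25.9  151. ]
fence 0.73 tool frame mm [154.1  18.8 207.2]
fence 0.6 tool frame mm [-1.9  2.8  5.8]
lane [0.5844, -0.0439, 0.0466] 0.9
stocked_rod [0.4947, 0.1771, 0.157] 0.52
```

View pics/w2.png

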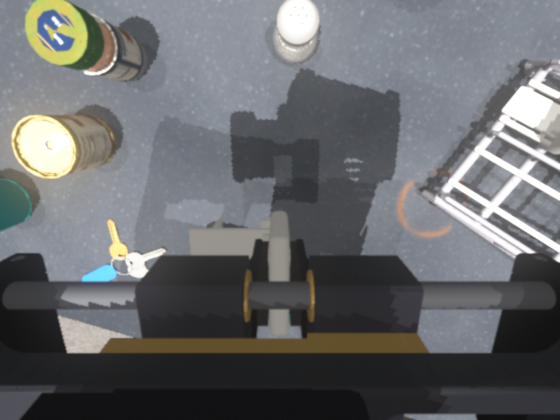

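Wrist picture: the stop's fence sits between the pads near (278,270), with the tongue pointing left at (190–270, 240). The opening is 9.9 mm, so the grasp is good. Next I'll work out the staging pose above the lane.

```bash
cat >> to.py <<'E'
LO=np.array([.5815,-.0430,.048]); YAW=-1.7905
LR=laneR(YAW)
TR=toolR(LR[:,0],-LR[:,2])
def lw(x,y,z): return LO+LR@np.array([x,y,z])/1e3
def tl(): s=read_state(); return (LR.T@(np.array(s['position'])-LO)*1e3).round(1)
E
python3 - <<'E'
from to import *
s=read_state(); T=np.array(s['tcp_rot'])
to(s['position'],TR)
# after the rotation, in TR axes:
tgt=lw(25,1,57-11.5+60); print(tgt,(TR.T@(tgt-s['position'])*1e3).round(1), s['joint_positions'])
E
```

```text
tool mm [0. 0. 0.] rotvec [-0.426 -0.128  0.563] t 6.975 F [-0.1 -0.4 -0.4]
[ 0.5873 -0.0218  0.1542] [133.8 131.2 118.2] [ 6.9376 25.3673 99.1981  0.0781 55.2377 76.6825]
```

```bash
python3 -m jog '0 0 0 -0.1065 -0.032 0.141 0;0 0 0 -0.1065 -0.032 0.141 0;0 0 0 -0.1065 -0.032 0.141 0;0 0 0 -0.1065 -0.032 0.141 0;33.5 33 0 0 0 0 0;33.5 33 0 0 0 0 0;33.5 33 0 0 0 0 0;33.5 32 0 0 0 0 0;0 0 30 0 0 0 0;0 0 30 0 0 0 0;0 0 0 0 0 0 0'
python3 - <<'E'
from to import *
to(lw(25,1,57-11.5+60),TR); print(tl())
s=read_state();T=np.array(s['tcp_rot'])
ims=[]
for c in ['side','top','wrist']:
    im=save(c,c+'3'); ims.append(im)
    print(c,'lane',*nm(lanescore,list(LO[:2])+[YAW],[im]))
    for t in ['lane','load_point']:
        for d in place_of(c,t)[:1]: print(t,np.array(d['at']),round(d['conf'],2))
    for t in ['stop','fence']:
        for d in place_of(c,t): print(t,round(d['conf'],2),(LR.T@(np.array(d['at'])-LO)*1e3).round(1),'tool',(T.T@(np.array(d['at'])-s['position'])*1e3).round(1))
a=np.hstack([cv2.resize(cv2.imread('pics/side3.png')[120:290,220:370],None,fx=2.6,fy=2.6),cv2.resize(cv2.imread('pics/wrist3.png'),(400,442))])
cv2.imwrite('pics/v3.png',a)
E
```

```text
time_s: 8.35
position: [0.591, 0.0016, 0.2054]
tcp_rot: [[0.975, -0.198, -0.097], [-0.221, -0.884, -0.412], [-0.004, 0.423, -0.906]]
force: [0.2, -0.7, -1.0]
opening: 0.114
grasp_force: 30.0
tool mm [ 1.7 -0.3 56.4] rotvec [ 0.001  0.005 -0.001] t 8.35 F [ 0.2 -0.7 -1. ]
[ 25.2  -0.5 161.9]
side lane [ 0.5814 -0.0476 -1.789 ] -198.80679321289062
load_point [ 0.549  -0.1865  0.1283] 0.98
stop 0.86 [-117.8 -222.     3.1] tool [-220.9 -142.9  159.8]
stop 0.53 [ 18.6  -4.2 103.6] tool [-3.4 -6.6 58.2]
stop 0.52 [-383.4  -98.1  126.9] tool [ -97.9 -408.5   35.1]
fence 0.57 [ -90.9 -219.6   47. ] tool [-218.6 -116.   115.9]
fence 0.55 [ 26.2  -2.9 154.7] tool [-2.5  1.   7.2]
top lane [ 0.5809 -0.0424 -1.7896] -155.11891174316406
lane [ 0.5868 -0.0433  0.0468] 0.57
load_point [ 0.5505 -0.186   0.1293] 0.71
stop 0.34 [ 0.1 75.9 -2. ] tool [ 77.2 -25.3 163.5]
wrist lane [ 0.5802 -0.0455 -1.7942] -189.0169219970703
lane [ 0.5855 -0.0445  0.0466] 0.97
stop 0.94 [ 21.2   1.2 109.4] tool [ 2.  -4.1 52.5]
fence 0.94 [ 28.1   1.3 160.3] tool [1.8 2.8 1.6]
```

View pics/v3.png

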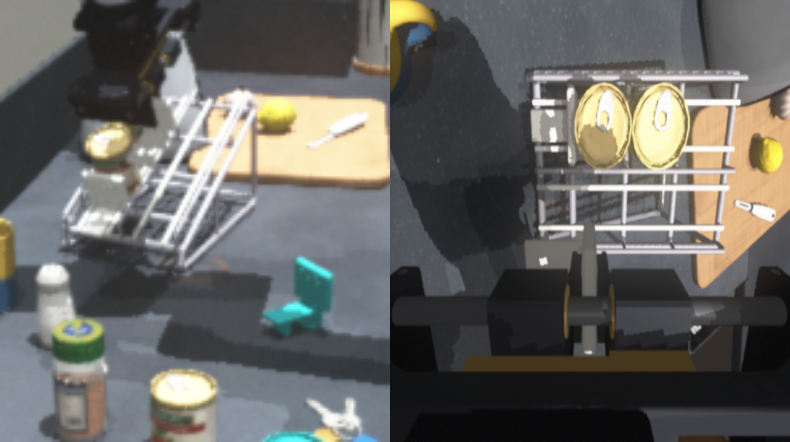

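Side crop: the stop is held above the rack, with its tongue toward the camera and the gripper partly hiding the fence. Wrist crop: the near lane's runners are at rows ~188 and ~231, in line with the lane fit. I still need the stop's sideways offset in the grip.

```bash
cat > off.py <<'E'
from to import *
def offsets():
    s=read_state();T=np.array(s['tcp_rot']);p=np.array(s['position']); SR=np.c_[T[:,1],T[:,0],-T[:,2]]
    for c in ['side','wrist']:
        im=capture(c)
        for d in trace(c,'stop'):
            m=d['pixels']; ref=p+T@np.array([0,-5,57.])/1e3
            q=proj(im,p+T@np.array([0,-10,30.])/1e3); cy,cx=np.argwhere(m).mean(0)
            if np.hypot(cx-q[0],cy-q[1])>40: continue
            dark=cv2.dilate((im['color'].max(2)<75).astype(np.uint8)*(~m).astype(np.uint8),np.ones((3,3)))>0
            t=cv2.GaussianBlur(m.astype(float),(0,0),1)
            def cost(v):
                o=ref+T@np.array([v[0],0,v[1]])/1e3
                a=cv2.GaussianBlur(stopmask(im,o[:2],SR,o[2]),(0,0),1)
                return (np.abs(a-t)*~dark).sum()/t.sum()
            g=[(cost((a,b)),a,b) for a in np.arange(-6,6.1,1) for b in (-4,-2,0,2,4)]
            r=min(g); print(c,d['conf'],m.sum(),'cost %.3f off x %.1f z %.1f'%r, [round(min(k[0] for k in g if k[1]==a),2) for a in np.arange(-6,6.1,2)])
if __name__=='__main__': offsets()
E
python3 off.py
```

```text
Traceback (most recent call last):
  File "off.py", line 18, in <module>
    if __name__=='__main__': offsets()
                             ~~~~~~~^^
  File "off.py", line 16, in offsets
    g=[(cost((a,b)),a,b) for a in np.arange(-6,6.1,1) for b in (-4,-2,0,2,4)]
        ~~~~^^^^^^^
  File "off.py", line 14, in cost
    a=cv2.GaussianBlur(stopmask(im,o[:2],SR,o[2]),(0,0),1)
                       ~~~~~~~~^^^^^^^^^^^^^^^^^^
  File "fit.py", line 23, in stopmask
    m=np.zeros((420*k,560*k),np.uint8); c,s=np.cos(p[2]),np.sin(p[2])
                                                   ~^^^
IndexError: index 2 is out of bounds for axis 0 with size 2
```

```bash
sed -i 's/stopmask(im,o\[:2\],SR,o\[2\])/stopmask(im,o,SR,o[2])/' off.py; python3 off.py
```

```text
side 0.5 283 cost 0.070 off x -2.0 z 0.0 [np.float64(0.18), np.float64(0.11), np.float64(0.07), np.float64(0.09), np.float64(0.15), np.float64(0.23), np.float64(0.31)]
wrist 0.89 3759 cost 0.068 off x -5.0 z 2.0 [np.float64(0.07), np.float64(0.07), np.float64(0.09), np.float64(0.15), np.float64(0.19), np.float64(0.24), np.float64(0.31)]
```

```bash
python3 -m jog '2.5 0 30 0 0.003 0 0;0 0 30 0 0 0 0;0 0 25 0 0 0 0;0 0 15 0 0 0 0;0 0 5 0 0 0 0;0 0 0 0 0 0 0;0 0 0 0 0 0 0'
python3 -c "
from to import *
print(tl()); to(lw(25.5,2.3,45.5),TR)"; python3 off.py
```

```text
time_s: 10.28
position: [0.5868, -0.0414, 0.1135]
tcp_rot: [[0.976, -0.2, -0.086], [-0.218, -0.884, -0.413], [0.007, 0.422, -0.906]]
force: [-0.9, 1.0, -0.3]
opening: 0.114
grasp_force: 30.0
[25.2  4.8 60.5]
tool mm [-2.6  0.3 15. ] rotvec [-0.    -0.006 -0.002] t 10.275 F [-0.9  1.  -0.3]
side 0.74 225 cost 0.086 off x -2.0 z 0.0 [np.float64(0.16), np.float64(0.12), np.float64(0.09), np.float64(0.09), np.float64(0.13), np.float64(0.19), np.float64(0.27)]
wrist 0.7 4028 cost 0.025 off x -3.0 z -2.0 [np.float64(0.04), np.float64(0.03), np.float64(0.03), np.float64(0.05), np.float64(0.08), np.float64(0.12), np.float64(0.19)]
```

```bash
python3 -m jog '-2.6 0 5 0 -0.006 0 0;0 0 4 0 0 0 0;0 0 2 0 0 0 0;0 0 0 0 0 0 0;0 0 0 0 0 0 0'
python3 -c "
from to import *
print(tl()); to(lw(25.5,2.3,45.5),TR)"
```

```text
time_s: 11.1
position: [0.5826, -0.0457, 0.1026]
tcp_rot: [[0.975, -0.2, -0.094], [-0.221, -0.884, -0.412], [-0.001, 0.422, -0.906]]
force: [-0.2, -0.3, -1.2]
opening: 0.112
grasp_force: 30.0
[25.2  1.6 48.5]
tool mm [0.7 0.3 3. ] rotvec [-0.     0.002 -0.002] t 11.1 F [-0.2 -0.3 -1.2]
```

```bash
python3 -m jog '0 0 2 0 0 0 0;0 0 0 0 0 0 0'; python3 -m jog '0 0 1 0 0 0 0;0 0 0 0 0 0 0'
python3 -c "
from to import *
print(tl()); to(lw(25.5,2.3,45.5),TR); print(LR.T@np.array(read_state()['force']))"
```

```text
time_s: 11.35
position: [0.5822, -0.0464, 0.1007]
tcp_rot: [[0.975, -0.199, -0.094], [-0.22, -0.884, -0.412], [-0.001, 0.422, -0.906]]
force: [-0.7, -0.5, -0.0]
opening: 0.11
grasp_force: 30.0
time_s: 11.6
position: [0.5823, -0.0468, 0.0999]
tcp_rot: [[0.975, -0.2, -0.094], [-0.22, -0.884, -0.412], [-0.001, 0.422, -0.906]]
force: [-1.3, -0.5, -0.7]
opening: 0.113
grasp_force: 30.0
[25.2  1.6 45.5]
tool mm [0.7 0.3 0. ] rotvec [-0.     0.002 -0.002] t 11.6 F [-1.3 -0.5 -0.7]
[ 0.3702 -1.1163 -0.9515]
```

```bash
for i in 1; do python3 -m jog '0 0 1 0 0 0 0;0 0 0 0 0 0 0'; done; python3 -m jog '0 0 1 0 0 0 0;0 0 0 0 0 0 0' 
python3 -c "
from to import *
print(tl()); print(LR.T@np.array(read_state()['force']))"
```

```text
time_s: 11.85
position: [0.5823, -0.047, 0.0997]
tcp_rot: [[0.975, -0.2, -0.093], [-0.22, -0.884, -0.412], [-0.0, 0.422, -0.906]]
force: [-0.8, 2.1, 4.7]
opening: 0.112
grasp_force: 30.0
time_s: 12.1
position: [0.5823, -0.0471, 0.0996]
tcp_rot: [[0.975, -0.2, -0.093], [-0.221, -0.884, -0.412], [0.0, 0.422, -0.906]]
force: [-2.0, 4.7, 8.9]
opening: 0.114
grasp_force: 30.0
[25.3  1.6 45.1]
[ 0.0332 -2.9328  9.8213]
```

```bash
python3 -m jog '0 0 -1.3 0 0 0 0;0 -4 0 0 0 0 0;0 -4 0 0 0 0 0;0 -4 0 0 0 0 0;0 0 0 0 0 0 0'
python3 -c "
from to import *
print(tl()); print(LR.T@np.array(read_state()['force']))"
```

```text
time_s: 12.72
position: [0.5854, -0.0368, 0.0948]
tcp_rot: [[0.976, -0.199, -0.092], [-0.22, -0.884, -0.413], [0.001, 0.423, -0.906]]
force: [-0.1, -0.1, 5.4]
opening: 0.114
grasp_force: 30.0
[13.6  2.5 45.4]
[ 2.3912 -0.0222  4.8205]
```

```bash
python3 -m jog '0 -3 0 0 0 0 0;0 -2 0 0 0 0 0;0 0 0 0 0 0 0'; python3 -m jog '0 -1.5 0 0 0 0 0;0 0 0 0 0 0 0'
python3 -c "
from to import *
print(tl()); print(LR.T@np.array(read_state()['force']))"
```

```text
time_s: 13.1
position: [0.5864, -0.0325, 0.0928]
tcp_rot: [[0.976, -0.199, -0.092], [-0.22, -0.884, -0.413], [0.001, 0.423, -0.906]]
force: [0.1, 0.8, 5.0]
opening: 0.11
grasp_force: 30.0
time_s: 13.35
position: [0.5867, -0.0313, 0.0922]
tcp_rot: [[0.976, -0.199, -0.092], [-0.22, -0.884, -0.413], [0.001, 0.424, -0.906]]
force: [0.4, -0.2, 5.7]
opening: 0.116
grasp_force: 30.0
[ 7.3  2.6 45.4]
[2.5004 0.4513 5.1515]
```

```bash
python3 -m jog '0 -1.5 0 0 0 0 0;0 0 0 0 0 0 0'; python3 -m jog '0 -1 0 0 0 0 0;0 0 0 0 0 0 0';python3 -m jog '0 -1 0 0 0 0 0;0 0 0 0 0 0 0'
python3 -c "
from to import *
print(tl()); print(LR.T@np.array(read_state()['force']))"
```

```text
time_s: 13.6
position: [0.587, -0.03, 0.0916]
tcp_rot: [[0.976, -0.199, -0.092], [-0.22, -0.884, -0.413], [0.001, 0.424, -0.906]]
force: [-0.4, -0.2, 6.4]
opening: 0.112
grasp_force: 30.0
time_s: 13.85
position: [0.5872, -0.0293, 0.0913]
tcp_rot: [[0.976, -0.199, -0.092], [-0.22, -0.883, -0.414], [0.001, 0.424, -0.906]]
force: [-0.4, -1.2, 5.8]
opening: 0.115
grasp_force: 30.0
time_s: 14.1
position: [0.5872, -0.0293, 0.0913]
tcp_rot: [[0.976, -0.199, -0.093], [-0.22, -0.883, -0.415], [0.001, 0.426, -0.905]]
force: [0.3, -2.4, 7.4]
opening: 0.114
grasp_force: 30.0
[ 5.   2.6 45.4]
[5.2307 0.8215 5.7664]
```

```bash
python3 -m jog '0 -1.5 0 0 0 0 0;0 0 0 0 0 0 0;0 1.5 0 0 0 0 0;0 0 0 0 0 0 0'
python3 -c "
from to import *
print(tl()); print(LR.T@np.array(read_state()['force']))"
python3 -m jog '0 0 0 0 0 0 40;0 0 0 0 0 0 40;0 0 0 0 0 0 40;0 0 0 0 0 0 40;0 0 -20 0 0 0 40;0 0 -50 0 0 0 40;0 0 -60 0 0 0 40;0 0 -40 0 0 0 60;0 0 0 0 0 0 87'
python3 - <<'E'
from to import *
print(tl())
for c in ['side','wrist']:
    im=save(c,c+'5')
    for t in ['stop','claw','fence','lane','stocked_rod']:
        for d in place_of(c,t): print(c,t,round(d['conf'],2),(LR.T@(np.array(d['at'])-LO)*1e3).round(1))
a=np.hstack([cv2.resize(cv2.imread('pics/side5.png')[130:260,220:340],(400,433),interpolation=cv2.INTER_CUBIC),cv2.resize(cv2.imread('pics/wrist5.png')[:260,150:420],(400,433))])
cv2.imwrite('pics/v5.png',a)
E
```

```text
time_s: 14.6
position: [0.5872, -0.0292, 0.0913]
tcp_rot: [[0.976, -0.199, -0.093], [-0.22, -0.883, -0.415], [0.001, 0.425, -0.905]]
force: [-0.5, -2.7, 7.9]
opening: 0.11
grasp_force: 30.0
[ 5.   2.6 45.4]
[5.7827 0.1191 5.9882]
time_s: 15.72
position: [0.6047, 0.0438, 0.2476]
tcp_rot: [[0.976, -0.201, -0.085], [-0.218, -0.885, -0.412], [0.007, 0.42, -0.907]]
force: [0.6, -0.3, -0.2]
opening: 0.608
grasp_force: 0.0
[  3.    3.7 218.9]
side stop 0.76 [  0.3   0.  -11.7]
side stop 0.71 [-117.9 -220.9    1.6]
side stop 0.64 [40.3 75.4  8.6]
side stop 0.37 [ 3.2  0.  40. ]
side claw 0.83 [ 1.3  0.8 -3. ]
side claw 0.74 [-113.5 -222.7   11.9]
side fence 0.86 [ 4.9 -0.6 39.3]
side fence 0.72 [ -91.4 -221.7   50. ]
side lane 0.86 [3.4 1.  1.1]
side stocked_rod 0.98 [-1.1 74.4 -0.9]
wrist stop 0.93 [-120.  -224.5    2.7]
wrist stop 0.87 [ -3.2   1.2 -10.6]
wrist claw 0.9 [ 0.9  0.1 -1.9]
wrist claw 0.84 [-109.2 -223.4   11.7]
wrist fence 0.83 [ 7.2 -0.7 42.9]
wrist fence 0.77 [ -91.7 -226.    48.1]
wrist lane 0.71 [ 3.9  1.  -1.6]
```

View pics/v5.png

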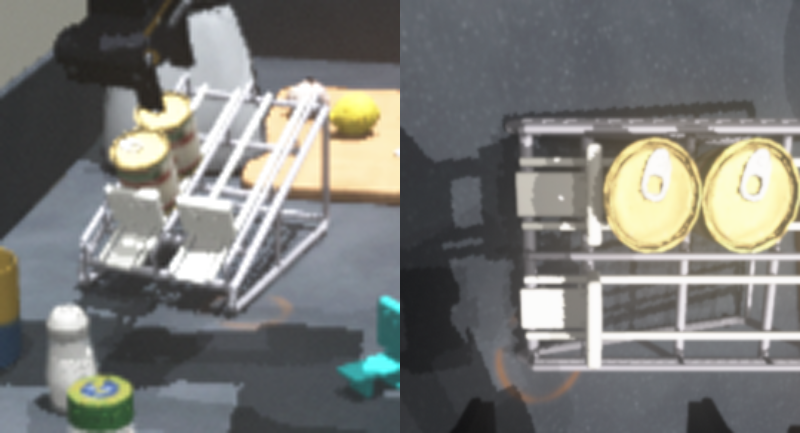

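Both views show the near-lane stop seated like the fitted one, with the tongue on both rods (side crop ~(200,255), wrist crop ~(560,310)). The networks put its origin at lane (0,0,−11) mm. Now the tin.

```bash
cat > tin.py <<'E'
from to import *
a=np.linspace(0,2*np.pi,40,endpoint=False)
def tinfit(cams,x0):
    data=[]
    for c in cams:
        im=capture(c)
        for d in trace(c,'tin'):
            q=proj(im,[*x0,.036]); cy,cx=np.argwhere(d['pixels']).mean(0)
            if np.hypot(cx-q[0],cy-q[1])<25: data.append((c,im,cv2.GaussianBlur(d['pixels'].astype(float),(0,0),1))); break
    C=np.vstack([np.c_[.0285*np.cos(a),.0285*np.sin(a),0*a+z] for z in(0,.072)])
    def cost(p,D):
        s=0
        for _,im,t in D:
            m=np.zeros((1680,2240),np.uint8); q=(P(im,C+[p[0],p[1],0])+.5)*4
            cv2.fillConvexPoly(m,cv2.convexHull(q.round().astype(np.int32)),255)
            s+=np.abs(cv2.GaussianBlur(cv2.resize(m,(560,420),interpolation=cv2.INTER_AREA)/255.,(0,0),1)-t).sum()/t.sum()
        return s
    for D in [[d] for d in data]+[data]:
        r=minimize(cost,x0,args=(D,),method='Nelder-Mead',options=dict(initial_simplex=[x0,[x0[0]+.01,x0[1]],[x0[0],x0[1]+.01]],xatol=1e-5))
        print([d[0] for d in D],r.x,r.fun)
E
python3 - <<'E'
from tin import *
tinfit(['side','top'],[.471,.393])
s=read_state(); V=toolR([np.cos(YAW),np.sin(YAW),0],[0,0,-1])
to(s['position'],V); print(V.T@(np.array([.471,.392,.23])-s['position'])*1e3)
E
```

```text
['side'] [0.4718 0.3927] 0.023288182244556678
['top'] [0.4713 0.3934] 0.07550639114359668
['side', 'top'] [0.4713 0.3925] 0.1013144239323799
tool mm [0. 0. 0.] rotvec [ 0.436  0.001 -0.002] t 16.525 F [-0.4  0.4 -0.1]
[-204.5425 -312.5893   14.0714]
```

```bash
python3 -m jog '0 0 0 0.1453 0 0 87;0 0 0 0.1453 0 0 87;0 0 0 0.1453 0 0 87;-29.2 -44.7 2 0 0 0 87;-29.2 -44.7 2 0 0 0 87;-29.2 -44.7 2 0 0 0 87;-29.2 -44.7 2 0 0 0 87;-29.2 -44.7 2 0 0 0 87;-29.2 -44.7 2 0 0 0 87;-29.2 -44.7 2 0 0 0 87;0 0 0 0 0 0 87'
python3 - <<'E'
from tin import *
V=toolR([np.cos(YAW),np.sin(YAW),0],[0,0,-1])
to([.4715,.393,.048],V)
tinfit(['wrist'],[.4715,.393])
E
```

```text
time_s: 17.9
position: [0.4701, 0.3959, 0.2301]
tcp_rot: [[0.977, -0.215, -0.001], [-0.215, -0.977, 0.001], [-0.001, -0.001, -1.0]]
force: [0.2, -0.6, -0.3]
opening: 0.998
grasp_force: 0.0
tool mm [  2.2   2.7 182.1] rotvec [-0.001  0.001  0.003] t 17.9 F [ 0.2 -0.6 -0.3]
['wrist'] [0.471  0.3911] 0.04818195848381472
['wrist'] [0.471  0.3911] 0.04818195848381472
```

```bash
python3 -m jog '2 3 45 0 0 0 87;0 0 45 0 0 0 87;0 0 45 0 0 0 87;0 0 40 0 0 0 87;0 0 7 0 0 0 87;0 0 0 0 0 0 87'
python3 -c "
from to import *
to([.4713,.3925,.048])"
python3 -m jog '0 0 0 0 0 0 40;0 0 0 0 0 0 40;0 0 0 0 0 0 40;0 0 0 0 0 0 40;0 0 0 0 0 0 40;0 0 0 0 0 0 40'
```

```text
time_s: 18.75
position: [0.4742, 0.3886, 0.0486]
tcp_rot: [[0.975, -0.222, -0.0], [-0.222, -0.975, 0.0], [-0.0, 0.0, -1.0]]
force: [0.6, -0.2, 0.8]
opening: 0.999
grasp_force: 0.0
tool mm [-3.7 -3.2  0.6] rotvec  t 18.75 F [ 0.6 -0.2  0.8]
time_s: 19.5
position: [0.4738, 0.39, 0.0489]
tcp_rot: [[0.975, -0.221, 0.001], [-0.221, -0.975, 0.001], [0.001, -0.001, -1.0]]
force: [-1.2, 1.8, 5.7]
opening: 0.653
grasp_force: 30.0
```

```bash
python3 -m jog '0 0 -20 0 0 0 40;0 0 -50 0 0 0 40;0 0 -60 0 0 0 40;0 0 -60 0 0 0 40;0 0 0 0 0 0 40'
python3 - <<'E'
from to import *
s=read_state(); T=np.array(s['tcp_rot'])
print(s['position'],s['opening']*87)
w=lw(125,3,130); print(w); d=T.T@(w-s['position'])*1e3; print(d,np.linalg.norm(d))
to(s['position'],TR)
E
```

```text
time_s: 20.12
position: [0.476, 0.3905, 0.2445]
tcp_rot: [[0.975, -0.22, 0.01], [-0.22, -0.975, 0.005], [0.009, -0.007, -1.0]]
force: [0.3, 0.0, -2.4]
opening: 0.654
grasp_force: 30.0
[0.476  0.3905 0.2445] 56.88195324418939
[ 0.5717 -0.1006  0.2186]
[201.3046 458.1678  24.156 ] 501.023741895644
tool mm [0. 0. 0.] rotvec [-0.444 -0.008 -0.004] t 20.125 F [ 0.3  0.  -2.4]
```

```bash
python3 -m jog '20.1 45.8 0 0 0 0 40;20.1 45.8 0 0 0 0 40;20.1 45.8 0 0 0 0 40;20.1 45.8 0 0 0 0 40;20.1 45.8 0 0 0 0 40;20.1 45.8 0 0 0 0 40;20.1 45.8 0 0 0 0 40;20.1 45.8 0 0 0 0 40;20.1 45.8 0 0 0 0 40;20.1 45.8 0 0 0 0 40;0 0 0 0 0 0 40'
python3 -m jog '0 0 0 -0.148 -0.003 -0.001 40;0 0 0 -0.148 -0.003 -0.001 40;0 0 0 -0.148 -0.003 -0.001 40;0 0 0 0 0 0 40;0 0 0 0 0 0 40'
python3 - <<'E'
from to import *
print(tl()); to(lw(125,3,65),TR)
s=read_state();T=np.array(s['tcp_rot'])
for c in ['wrist','side','top']:
    im=save(c,c+'7')
    for t in ['tin','tin_back']:
        for d in place_of(c,t):
            q=T.T@(np.array(d['at'])-s['position'])*1e3
            if np.linalg.norm(q)<90: print(c,t,d['conf'],q.round(1))
E
```

```text
time_s: 21.5
position: [0.568, -0.1055, 0.2366]
tcp_rot: [[0.974, -0.225, -0.003], [-0.225, -0.974, -0.001], [-0.003, 0.001, -1.0]]
force: [-0.2, 0.4, -3.0]
opening: 0.656
grasp_force: 30.0
time_s: 22.12
position: [0.5677, -0.1013, 0.2374]
tcp_rot: [[0.976, -0.193, -0.105], [-0.219, -0.883, -0.415], [-0.012, 0.428, -0.904]]
force: [0.5, -0.2, -1.4]
opening: 0.649
grasp_force: 30.0
[134.4  -0.7 146.4]
tool mm [ 4.7 -9.8 81.3] rotvec [0.006 0.012 0.004] t 22.125 F [ 0.5 -0.2 -1.4]
wrist tin 0.68 [-2.7 -2.8 53.8]
side tin 0.5 [-4.2  4.9 50.3]
top tin 0.66 [-1.1 -2.8 49.4]
```

```bash
python3 -m jog '4 -9 0 0.006 0.012 0.004 40;0 0 30 0 0 0 40;0 0 30 0 0 0 40;0 0 12 0 0 0 40;0 0 0 0 0 0 40;0 0 0 0 0 0 40'
python3 - <<'E'
from to import *
print(tl()); to(lw(125,3,60),TR)
a=save('side','s8')
cv2.imwrite('pics/v8.png',cv2.resize(cv2.imread('pics/s8.png')[110:260,220:340],(480,600),interpolation=cv2.INTER_CUBIC))
E
```

```text
time_s: 23.32
position: [0.5686, -0.1244, 0.1699]
tcp_rot: [[0.976, -0.199, -0.088], [-0.218, -0.883, -0.415], [0.005, 0.424, -0.906]]
force: [-0.5, 0.5, -1.9]
opening: 0.653
grasp_force: 30.0
[126.    5.1  75.8]
tool mm [-2.2 -1.1 15.7] rotvec [ 0.002 -0.004 -0.002] t 23.325 F [-0.5  0.5 -1.9]
```

View pics/v8.png

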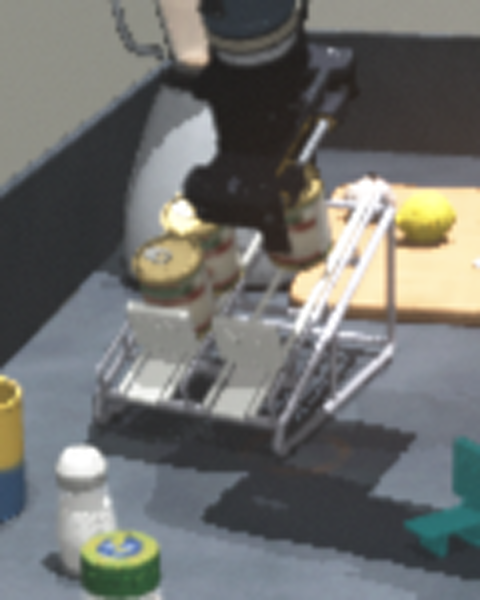

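The held tin is over the near lane at crop ~(300,225). It is upright to the slope and still about 15 mm up, and the stop is still seated. I'll lower it gently.

```bash
python3 -m jog '-2 -1 6 0 -0.004 0 40;0 0 5 0 0 0 40;0 0 2 0 0 0 40;0 0 0 0 0 0 40;0 0 0 0 0 0 40'
python3 -c "
from to import *
print(tl()); print(LR.T@np.array(read_state()['force'])); to(lw(125,3,60),TR)"
python3 -m jog '0 0 1 0 0 0 40;0 0 0 0 0 0 40'
```

```text
time_s: 24.0
position: [0.5648, -0.1287, 0.1568]
tcp_rot: [[0.976, -0.199, -0.094], [-0.22, -0.883, -0.414], [-0.001, 0.424, -0.906]]
force: [-0.6, -1.2, -1.8]
opening: 0.652
grasp_force: 30.0
[125.1   2.3  61.8]
[ 0.3923 -0.3262 -2.1781]
tool mm [ 0.7 -0.1  1.8] rotvec [ 0.002  0.002 -0.001] t 24.0 F [-0.6 -1.2 -1.8]
time_s: 24.25
position: [0.5646, -0.1291, 0.1559]
tcp_rot: [[0.976, -0.199, -0.094], [-0.22, -0.883, -0.414], [-0.001, 0.424, -0.906]]
force: [-0.4, 0.5, -3.4]
opening: 0.655
grasp_force: 30.0
```

```bash
python3 -m jog '0 0 1 0 0 0 40;0 0 0 0 0 0 40'; python3 -m jog '0 0 1 0 0 0 40;0 0 0 0 0 0 40'
python3 -c "
from to import *
print(tl()); print(LR.T@np.array(read_state()['force'])); to(lw(125,3,60),TR)"
```

```text
time_s: 24.5
position: [0.5645, -0.1295, 0.1551]
tcp_rot: [[0.976, -0.199, -0.094], [-0.22, -0.883, -0.414], [-0.001, 0.424, -0.906]]
force: [0.2, 0.8, -1.1]
opening: 0.65
grasp_force: 30.0
time_s: 24.75
position: [0.5645, -0.1295, 0.155]
tcp_rot: [[0.976, -0.199, -0.094], [-0.22, -0.883, -0.414], [-0.0, 0.424, -0.905]]
force: [-1.5, 4.3, 5.3]
opening: 0.655
grasp_force: 30.0
[125.1   2.3  59.7]
[-1.2273 -2.436   6.4335]
tool mm [ 0.7 -0.1 -0.3] rotvec [ 0.002  0.001 -0.001] t 24.75 F [-1.5  4.3  5.3]
```

```bash
python3 -m jog '0 0 0 0 0 0 66;0 0 0 0 0 0 74;0 0 0 0 0 0 80;0 0 0 0 0 0 87;0 0 0 0 0 0 87;0 0 0 0 0 0 87;0 -8 0 0 0 0 87;0 -10 0 0 0 0 87;0 -10 0 0 0 0 87;0 -8 0 0 0 0 87;0 0 0 0 0 0 87;0 0 0 0 0 0 87'
python3 - <<'E'
from to import *
print(tl())
for c in ['side','wrist']:
    im=save(c,c+'9')
    for t in ['tin','tin_front','stop']:
        for d in place_of(c,t): 
            q=(LR.T@(np.array(d['at'])-LO)*1e3).round(1)
            if abs(q[1])<100: print(c,t,round(d['conf'],2),q)
a=np.hstack([cv2.resize(cv2.imread('pics/side9.png')[130:260,220:340],(400,433),interpolation=cv2.INTER_CUBIC),cv2.resize(cv2.imread('pics/wrist9.png'),(400,300)).copy() if 0 else cv2.resize(cv2.imread('pics/wrist9.png'),(400,433))])
cv2.imwrite('pics/v9.png',a)
E
```

```text
time_s: 26.25
position: [0.5715, -0.0978, 0.1386]
tcp_rot: [[0.976, -0.198, -0.094], [-0.22, -0.884, -0.413], [-0.001, 0.424, -0.906]]
force: [0.5, 0.9, -1.3]
opening: 1.0
grasp_force: 0.9
[88.7  2.2 58.6]
side tin 0.8 [76.  -1.9 11.2]
side tin 0.26 [ -1.5   1.  -10.6]
side tin_front 0.86 [42.  78.7 11.1]
wrist tin 0.79 [73.1 -1.2  7.2]
wrist tin 0.36 [37.5 78.6  9.3]
wrist tin_front 0.88 [40.4 78.7 12.8]
wrist tin_front 0.51 [  2.    2.1 -10. ]
wrist stop 0.85 [ 0.8  4.4 -8.8]
wrist stop 0.25 [36.  80.   8.6]
```

View pics/v9.png

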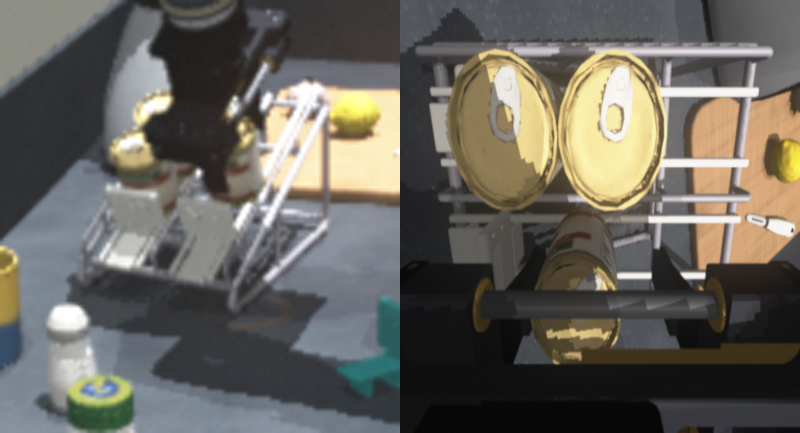

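The tin stands on the runners, resting against the downhill finger at about lane x=74 (wrist crop ~(575,290)). I'll lift straight off so it slides the last 35 mm.

```bash
python3 -m jog '0 0 -10 0 0 0 87;0 0 -20 0 0 0 87;0 0 -40 0 0 0 87;0 0 -50 0 0 0 87;0 0 -50 0 0 0 87;0 0 0 0 0 0 87;0 0 0 0 0 0 87;0 0 0 0 0 0 87;0 0 0 0 0 0 87'
python3 - <<'E'
from to import *
print(tl())
for c in ['side','wrist']:
    im=save(c,c+'10')
    for t in ['tin','tin_front','stop','stop_fitted']:
        for d in place_of(c,t): 
            q=(LR.T@(np.array(d['at'])-LO)*1e3).round(1)
            if abs(q[1])<100: print(c,t,round(d['conf'],2),q)
a=np.hstack([cv2.resize(cv2.imread('pics/side10.png')[130:260,220:340],(400,433),interpolation=cv2.INTER_CUBIC),cv2.resize(cv2.imread('pics/wrist10.png'),(400,433))])
cv2.imwrite('pics/v10.png',a)
E
```

```text
time_s: 27.78
position: [0.5868, -0.0283, 0.2914]
tcp_rot: [[0.975, -0.198, -0.097], [-0.221, -0.883, -0.414], [-0.004, 0.425, -0.905]]
force: [-0.0, -0.2, -0.5]
opening: 1.0
grasp_force: 0.0
[ 88.8   2.  227.2]
side tin 0.8 [40.5 -4.4  9.4]
side tin_front 0.73 [39.1 77.4  9.6]
side stop_fitted 0.66 [  0.7  73.4 -11. ]
side stop_fitted 0.19 [3.4 4.3 4.2]
wrist tin 0.88 [36.9 -3.4  5.8]
wrist tin_front 0.72 [39.1 78.6  8.8]
wrist stop 0.61 [ -0.5  -0.3 -12.4]
wrist stop_fitted 0.59 [ -2.   76.8 -11.5]
```

View pics/v10.png

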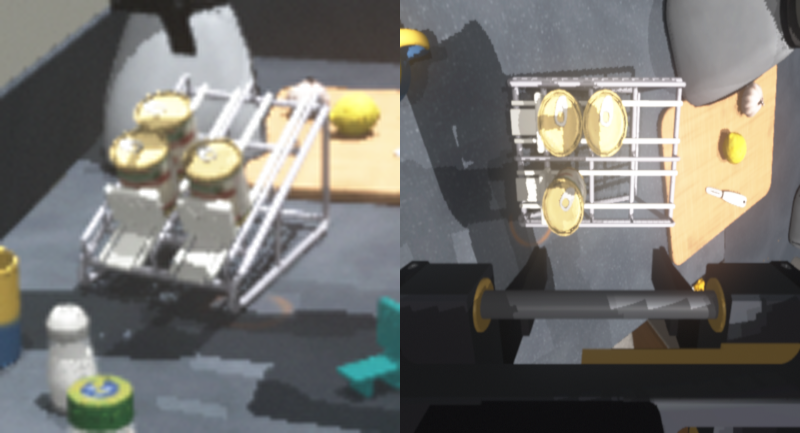

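The tin stands against the seated stop at about lane x=39, y=−4 mm (side crop ~(215,185)). The stocked lane is unmoved.

```bash
python3 -c "
from rig import *
print(hand_in())"
```

```text
the job is handed in; nothing more can be done
None
```

I handed the job in with the stop fully home on the near lane's rod and the tin resting against it at about lane x = 39 mm. Everything is released, the stocked lane looked unmoved in the last pictures, and the clock stood at about 28 s; the judge gave no verdict.

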